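# Click the row gauge into the next planting row and lock it

### The job

On the sowing station, push the row gauge along its rail towards the index block with the upright post until it drops into that block's notch with a click, without running past it or going off to the other block. Then, with the gauge seated there, press the round lock cap on top of it fully down and move clear. Only push and press with the fingertips: nothing is to be picked up, and leave the cups, bottle, brush and meter where they stand.

Things in the scene. Friction and masses are not known exactly. Their poses are not given: they have to be found in the camera images.
- station: Fixed sowing station: white board 12 mm thick (x -160 to +350 mm, y +-310), an aluminium rail along its y (28 mm wide, 540 long, top 34 mm above the bench), and on the +x side a black tray (near rim at x = +50 mm, 45 mm high) holding a yellowish rockwool slab, top 50 mm above the bench. Origin: on the bench under the rail's middle; z up; may be turned about z.
- gauge (a joint): Position (m) of the row gauge along the rail, + towards the station's +y, 0 at the rail's middle, range -0.235 to 0.235. It starts within 0.03 of 0, slides with about 1 N of friction and stays where it is left. A sprung ball plunger under it rides over the ribs of the index blocks.
- plunger (a joint): Height (m) of the gauge's ball plunger: 0 between blocks, 0.003 on a rib's crest, under 0.001 in a notch. Push force: about 6 N at the foot of the first rib (from 15 mm before the notch centre; crest at 7.5 mm before), then it falls sharply as the gauge jumps on by itself and centres in the notch; some 6 N more would push it out over the second rib.
- gauge_centre (a point): Centre of the gauge's black carriage, 56 mm above the bench, over the rail's centre line; axes as the station's. The carriage is 60 mm long along the rail (end faces 30 mm either side), from 56 mm on the -x to 25 mm on the +x side, 37 to 75 mm above the bench. An aluminium straightedge (24 mm wide, 61 mm above the bench) goes from it over the tray to x = +190 mm.
- gauge_detent (a point): Point of the gauge under its ball plunger: 40 mm to the -x side of gauge_centre, 24 mm above the bench; axes as the station's. Seated in a block's notch, it has y = 0 in that block's frame. Above it a thin steel indicator pin stands 5 mm out of the carriage's top, 3 mm more on a rib's crest.
- lock_cap (a joint): How far the lock cap is pressed (m): 0 up, 0.008 fully down. Takes about 3 N throughout, comes to a firm stop, stays down.
- lock_top (a point): Centre of the top face of the lock cap: a round steel cap, 26 mm across, upright on the carriage straight above gauge_centre; its top stands 92 mm above the bench when up, 84 mm when fully down.
- index_block: The wanted block: dark steel, 66 (x) x 40 (y) x 12 mm, fixed on the board at the rail's -x side, 90 to 170 mm left or right of the rail's middle, two round cross ribs (3 mm high, 15 mm apart), the notch between them at its y = 0, and an upright post (10 mm thick, top 70 mm above the bench) 24 mm to -x. Origin: centre of its underside, 50 mm to -x of the rail's centre line; axes as the station's.
- spare_block: The other index block, the same (ribs and notch too) but without a post, fixed beside the rail on the opposite side of the gauge's start. Origin as for index_block.
- cup_front: Loose black net cup with a seedling plug, 54 mm across, 52 mm tall, on the board between robot and rail. Leave alone. Origin: centre of its underside.
- cup_back: Another such cup, on the far part of the rockwool slab, beyond the straightedge. Leave alone. Origin: centre of its underside.
- cup_side: Another such cup, on the bench to the right of the station. Leave alone. Origin: centre of its underside.
- cup_stack: Loose stack of empty black cups, 55 mm across, 85 mm tall, on the bench to the left. Leave alone. Origin: centre of its underside.
- feed_bottle: Loose white bottle, 72 mm across, 190 mm tall, on the bench to the left. Leave alone. Origin: centre of its underside.
- brush: Loose brush lying on the bench to the right. Leave alone.
- meter: Loose grey hand meter, 50 x 150 x 28 mm, lying on the bench to the left. Leave alone. Origin: centre of its underside.

How it is judged:
By the outcome, as a careful person would: the job done as asked, in the order asked, and still so for the second after the job is handed in, with the robot touching nothing.
It also fails if it takes over 61 s, if anything falls off the work surface, if the arm or the gripper's body presses on something with over 40 N, if the wrist force passes 120 N, or if a joint passes its speed limit or range.

### The arm

A 6-joint arm with a two-finger parallel gripper is mounted at the origin on the work surface. World frame = base frame: x ahead of the robot, y to its left, z up, the work surface at z = 0. Lengths are in m, angles in rad, forces in N, time in s.
With the tool pointing down it reaches from about 0.25 to 0.775 m from the base axis. Payload 4 kg.
Tool frame: the origin (TCP) lies between the finger pads; the fingertips stand 14 mm ahead of it and the grasp point (between the pads) lies 5 mm behind it (tip_reach is the distance from the TCP to the fingertips, in m); z points along the fingers, y is the line along which they close (so a half turn about z gives the same grasp; the last joint's range is limited). The gripper opens to 94 mm and grips with 3 to 60 N. Pads are 16 mm wide; open, the fingers measure 119 mm over their backs; the gripper's body (75 mm by 177 mm) begins 78 mm behind the grasp point.
Start: joints at [1.191, 0.087, 1.371, -0, 1.684, -0.103], TCP at [0.15, 0.529, 0.19] pointing down, gripper open.
Joint ranges: [-3.1, 3.1], [-0.76, 2.03], [0.27, 2.55], [-1.08, 4.22], [0.17, 2.65], [-2.57, 2.57]. Speed limits (rad/s): [2.79, 2.79, 3.14, 3.14, 3.14, 3.14].

### API

Orientations are given as [roll, pitch, yaw] about the fixed x, y, z axes, in that order (R = Rz(yaw) Ry(pitch) Rx(roll)).
In Python, from bench import * gives the robot as it stands. The module is installed in compiled form; this text tells all that it offers.
- The arm moves only by the tool servo_tool, never from a script. Its argument "targets" is a list of rows, each a list of 4 numbers: the shift along the tool's x, y, z in cm, then the turn about the tool's z in degrees. A call has 1 to 8 rows; each row is the pose to reach, as a shift and turn from the pose commanded when the call began, along the tool's axes at that moment; what a row does not reach only later rows make up. A row lasts 1/8 s, in which the tool goes at most 62.5 mm and 10.7 degrees, less where a joint would pass 70% of its speed; a pose out of reach is approached as far as the arm can. A call with a gripper value outside its range is refused whole. "claw" is the closure in counts, from 0 (fully open) to 255 (shut), set as the call begins (left out, the last holds). The fingers move at their own pace and stop on an object; the grip force is fixed at half the most. Time passes only in rows, so rows that repeat a pose let the fingers close. It gives the time, the measured TCP pose, the force, the opening and the grip force at its end, in the units of the state.
- get_obs(): the state, without advancing time (a new reading comes with each control period).
- snapshot(name): name is "side" or "top" or "wrist"; returns the picture (420x560x3 uint8, blue, green, red); there is no depth.
- camera_model(name): a dict with "camera_matrix" (3x3 intrinsics, pixels), "camera_from_world" (4x4, takes a point from world to camera coordinates). Camera axes: x right, y up, looking along -z (the intrinsics and any distortion apply to the point x, -y, -z); pixel columns grow to the right and rows downward; lengths in m; the calibration is good to about 2 mm. The wrist camera is an equidistant fisheye: a pixel r from the principal point sees the ray r / f radians off the axis. A picture is of the moment at which its call begins: read the wrist's pose just before it. camera_model takes no time and is no camera call; for the wrist camera it gives the pose at the moment of the call.
- close_job(): hands the job in; it is judged then, once.
The state is a dict: "time": time; "joint_positions": joint angles; "qvel": joint speeds; "joint_torque": joint torques, N m; "tool_pos": TCP position; "ee_rot": TCP orientation; "wrist_force": force on the tool from outside, world axes, zero at the start; "wrist_torque": the same for the moment, N m; "width": finger opening in m; "finger_force": force on a finger pad.
Only numpy, scipy, OpenCV 4.12 (cv2) and the standard library are available. Lean on these libraries where they do the work, as an engineer would, in place of code of your own. Each camera call takes 0.05 s, during which the arm holds its last target. There are 200 camera calls.

## Working session

There is one attempt and no reset: what is moved stays moved. The work goes in short steps, Python scripts to look and compute and a tool call to move; the robot and the scene stay as the last step left them, time stands still between calls to the robot, and variables do not carry over. Pictures are saved under pics/ and viewed, at most 10 in all, crops included, and the job is handed in when it is done.

Besides the shell and the picture viewer there is one more tool, called after "Emit:" as name([rows], argument=value, ...), one row to a line, values as JSON. servo_tool: Moves the arm, as the interface text tells. Its arguments: {"type":"object","properties":{"targets":{"type":"array"},"claw":{"type":"number"}},"required":["targets"]}

```bash
mkdir -p pics
python3 - <<'E'
from bench import *
import cv2
o=get_obs();print({k:o[k] for k in('time','tool_pos','ee_rot','width','wrist_force')})
for n in('side','top'):
    cv2.imwrite(f'pics/{n}0.png',snapshot(n));m=camera_model(n);print(n,m)
E
```

```text
{'time': 0.0, 'tool_pos': array([0.15008915, 0.52853759, 0.18854524]), 'ee_rot': array([-3.13950353e+00, -2.41265884e-04,  2.86476588e+00]), 'width': 0.09388034459883016, 'wrist_force': array([-0.3565921 , -0.35877972,  0.06062275])}
side {'camera_matrix': array([[408.48509585,   0.        , 276.16035521],
       [  0.        , 408.48509585, 206.07428455],
       [  0.        ,   0.        ,   1.        ]]), 'camera_from_world': array([[ 0.95636839, -0.29183013, -0.01395256, -0.51726026],
       [ 0.22988596,  0.72217751,  0.65238952, -0.19753981],
       [-0.1803107 , -0.62713222,  0.75775539, -1.12022653],
       [ 0.        ,  0.        ,  0.        ,  1.        ]])}
top {'camera_matrix': array([[481.60869469,   0.        , 276.68051994],
       [  0.        , 481.60869469, 212.05817642],
       [  0.        ,   0.        ,   1.        ]]), 'camera_from_world': array([[-0.0240679 , -0.99959762,  0.01501096, -0.00170269],
       [ 0.98741649, -0.02142169,  0.15668371, -0.57350802],
       [-0.15629911,  0.01859312,  0.98753475, -1.49784631],
       [ 0.        ,  0.        ,  0.        ,  1.        ]])}
```

View pics/top0.png

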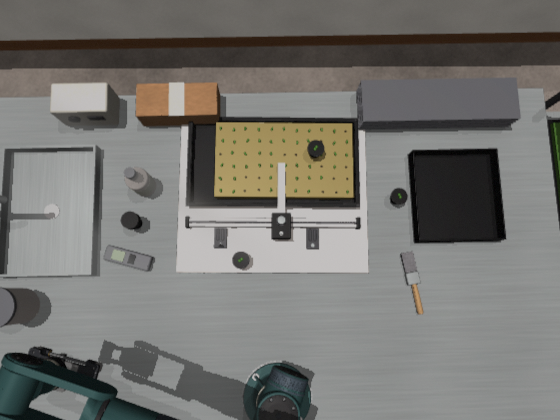

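View pics/side0.png

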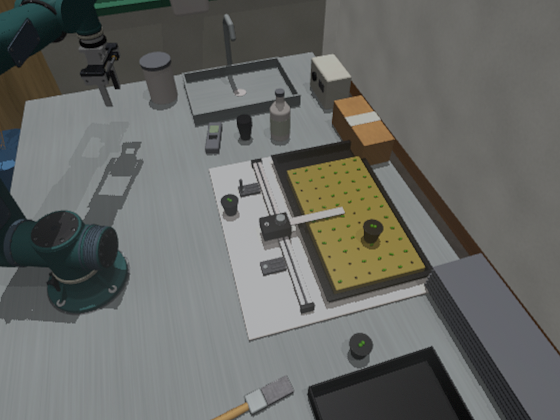

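The top view shows the gauge at about (282,226), with blocks at (221,238) on the +y side and (312,238). In the side view a post seems to stand at the +y block (241,184). I'll enlarge both views to check and measure.

```bash
cat > h.py <<'E'
import numpy as np, cv2
from bench import *
def ray(n,uv):
    m=camera_model(n);K=m['camera_matrix'];T=m['camera_from_world']
    d=np.array([(uv[0]-K[0,2])/K[0,0],-(uv[1]-K[1,2])/K[1,1],-1.])
    R=T[:3,:3];return -R.T@T[:3,3],R.T@d
def onz(n,uv,z):
    c,d=ray(n,uv);return c+d*(z-c[2])/d[2]
def pix(n,p):
    m=camera_model(n);q=m['camera_from_world']@np.r_[p,1];K=m['camera_matrix']
    return K[0,0]*q[0]/-q[2]+K[0,2],K[1,1]*-q[1]/-q[2]+K[1,2]
E
python3 - <<'E'
from h import *
t=cv2.imread('pics/top0.png');s=cv2.imread('pics/side0.png')
a=cv2.resize(t[200:275,175:375],None,fx=4,fy=4,interpolation=cv2.INTER_CUBIC)
b=cv2.resize(s[150:320,200:340],None,fx=3.5,fy=3.5,interpolation=cv2.INTER_CUBIC)
cv2.imwrite('pics/ta.png',a);cv2.imwrite('pics/sa.png',b)
# board
hsv=cv2.cvtColor(t,cv2.COLOR_BGR2HSV)
for uv in((177,272),(368,272)):print('board corner',onz('top',uv,.012).round(4))
for uv in((187,223),(358,223)):print('rail',onz('top',uv,.034).round(4))
E
```

```text
board corner [0.3913 0.3082 0.012 ]
board corner [ 0.3769 -0.3047  0.012 ]
rail [0.5458 0.2734 0.034 ]
rail [ 0.5337 -0.2763  0.034 ]
```

View pics/ta.png

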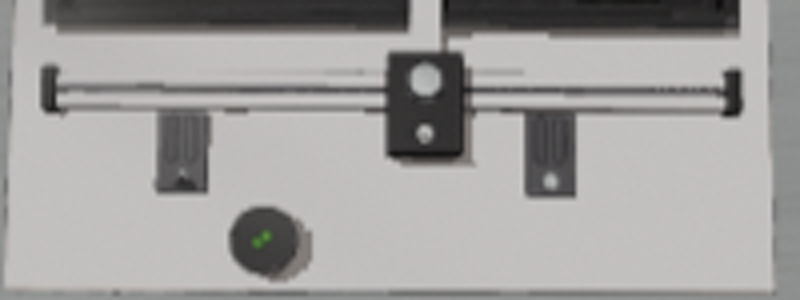

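View pics/sa.png

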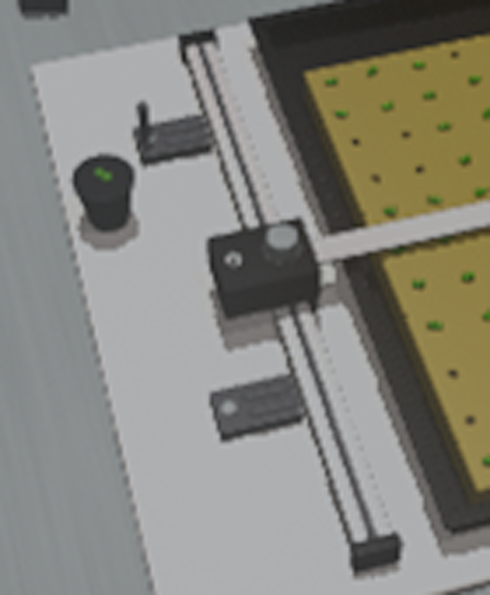

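The post stands on the +y (left) block: its top is at side crop (141,105), and the spare block only has a flat disc. I'll push in +y from the gauge's −y face.

```bash
cat >> h.py <<'E'
def tri(a,b):
    (c1,d1),(c2,d2)=ray('top',a),ray('side',b)
    s=np.linalg.lstsq(np.c_[d1,-d2],c2-c1,rcond=None)[0]
    p,q=c1+s[0]*d1,c2+s[1]*d2;return (p+q)/2,np.linalg.norm(p-q)
th=np.deg2rad(-1.26);ex=np.array([np.cos(th),np.sin(th)]);ey=np.array([-np.sin(th),np.cos(th)])
def st(p,o):d=np.array(p[:2])-o;return np.array([d@ex,d@ey])
def todelta(tgt,o,yawonly=None):
    from scipy.spatial.transform import Rotation as R
    return R.from_euler('xyz',o['ee_rot']).as_matrix().T@(np.array(tgt)-o['tool_pos'])*100
E
python3 - <<'E'
from h import *
T=lambda x,y:(175+(x+.5)/4-.5,200+(y+.5)/4-.5); S=lambda x,y:(200+(x+.5)/3.5-.5,150+(y+.5)/3.5-.5)
cap=onz('top',T(425,79),.092);cs=onz('side',S(283,236),.092);print('cap',cap,cs)
pin=onz('top',T(425,134),.080);print('pin',pin)
blk=onz('top',T(183,152),.024);sp=onz('top',T(550,154),.024);print('blk',blk,'spare',sp)
bs=onz('side',S(177,139),.024);print('blk side',bs)
print('post',onz('side',S(141,105),.07))
for e in((390,),(462,)): print('carriage edge',onz('top',T(e[0],60),.075))
print('travel',st(blk,cap[:2]), 'side',st(bs,cs[:2]),'spare',st(sp,cap[:2]))
o=get_obs()
tgt=cap[:2]+ey*(-.030-.045)+ex*(-.015)
print(tgt,todelta([*tgt,.19],o), np.rad2deg(o['ee_rot']))
E
```

```text
cap [ 0.54268487 -0.02639053  0.092     ] [ 0.54688408 -0.02589421  0.092     ]
pin [ 0.50122005 -0.02561902  0.08      ]
blk [0.49738323 0.16782241 0.024     ] spare [ 0.48911869 -0.12745774  0.024     ]
blk side [0.50529986 0.16446302 0.024     ]
post [0.47724069 0.17133673 0.07      ]
carriage edge [5.60762467e-01 2.23354727e-04 7.50000000e-02]
carriage edge [ 0.55953195 -0.0562828   0.075     ]
travel [-0.04956131  0.19316983] side [-0.04576     0.18939679] spare [-0.05133083 -0.10222066]
[ 0.5260393  -0.10104256] [-5.33679324e+01 -5.02938990e+01 -5.00073073e-02] [-1.79887353e+02 -1.21494385e-02  1.64141371e+02]
```

Emit:
servo_tool([
  [-6,-6,0,-3],
  [-11,-10.5,0,-6],
  [-16,-15,0,-9],
  [-21,-20,0,-12],
  [-26,-24.5,0,-14.6],
  [-30,-28.5,0,-14.6],
  [-34,-32,0,-14.6],
  [-38,-36,0,-14.6],
], claw=255)

```text
time: 1.1
tool_pos: [0.4062, 0.0974, 0.1894]
ee_rot: [3.141, 0.0, 3.12]
wrist_force: [0.2, 0.4, 0.6]
width: 0.0177
finger_force: 0.0
```

Run:
```python
from h import *
o=get_obs();print(o['time'],o['tool_pos'],np.rad2deg(o['ee_rot']),o['width'])
print(todelta([.526,-.1,.19],o))
```

```text
1.1 [0.40617287 0.09742832 0.18941832] [1.79975867e+02 8.79330865e-03 1.78737788e+02] 0.017698045516880492
[-12.41470823 -19.47406149  -0.06446547]
```

Emit:
servo_tool([
  [-3,-5,0,0],
  [-6,-10,0,0],
  [-9.5,-15,0,0],
  [-12.4,-19.5,0,0],
  [-12.4,-19.5,4,0],
  [-12.4,-19.5,8,0],
  [-12.4,-19.5,12,0],
  [-12.4,-19.5,13,0],
])

```text
time: 2.1
tool_pos: [0.5227, -0.0976, 0.056]
ee_rot: [3.14, -0.007, 3.119]
wrist_force: [0.1, -0.0, 0.2]
width: 0.0006
finger_force: 0.0
```

Emit:
servo_tool([
  [0,1,0,0],
  [0,1.8,0,0],
  [0,2.4,0,0],
  [0,2.8,0,0],
  [0,3.2,0,0],
  [0,3.6,0,0],
  [0,4,0,0],
  [0,4,0,0],
])

```text
time: 3.1
tool_pos: [0.5262, -0.0581, 0.0596]
ee_rot: [3.141, -0.0, 3.12]
wrist_force: [0.1, 0.3, 0.6]
width: 0.0005
finger_force: 0.0
```

Run:
```python
from h import *
o=get_obs();print(o['time'],o['tool_pos'],np.rad2deg(o['ee_rot']),o['width'],o['wrist_force'])
cv2.imwrite('pics/top1.png',cv2.resize(snapshot('top')[190:275,175:375],None,fx=4,fy=4,interpolation=cv2.INTER_CUBIC))
```

```text
3.1 [ 0.52622749 -0.05814407  0.05957914] [ 1.79993266e+02 -8.06689356e-03  1.78760310e+02] 0.0005414862727930496 [0.10087163 0.27879046 0.5590475 ]
```

View pics/top1.png

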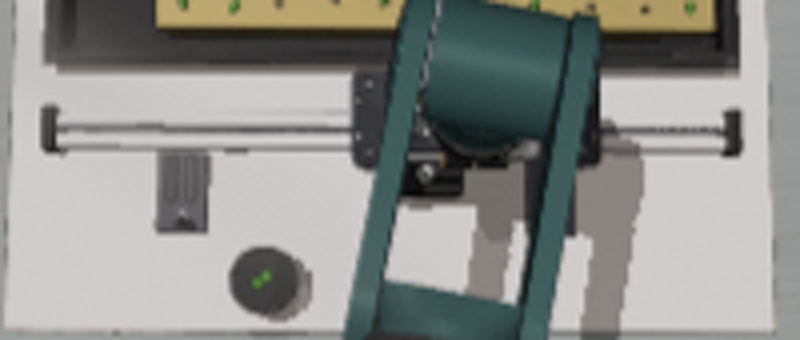

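The gauge pin is still at about (425,172), so it hasn't moved. I'll creep on to contact.

Emit:
servo_tool([
  [0,0.4,0,0],
  [0,0.8,0,0],
  [0,1.2,0,0],
  [0,1.6,0,0],
])

```text
time: 3.65
tool_pos: [0.5267, -0.0424, 0.0597]
ee_rot: [-3.141, 0.0, 3.12]
wrist_force: [-0.4, -1.6, -0.5]
width: 0.0006
finger_force: 0.5
```

Emit:
servo_tool([
  [0,0.4,0,0],
  [0,0.8,0,0],
  [0,1.2,0,0],
  [0,1.6,0,0],
])

```text
time: 4.15
tool_pos: [0.527, -0.0261, 0.0597]
ee_rot: [3.142, 0.0, 3.12]
wrist_force: [0.1, -1.7, 0.2]
width: 0.0007
finger_force: 0.4
```

Run:
```python
from h import *
o=get_obs();print(o['time'],o['tool_pos'],o['wrist_force'],o['wrist_torque'])
cv2.imwrite('pics/side1.png',cv2.resize(snapshot('side')[140:320,200:360],None,fx=3.3,fy=3.3,interpolation=cv2.INTER_CUBIC))
```

```text
4.15 [ 0.52699386 -0.0261407   0.05969995] [ 0.14471326 -1.69350313  0.19160934] [-0.19829295 -0.01534937  0.01803822]
```

View pics/side1.png

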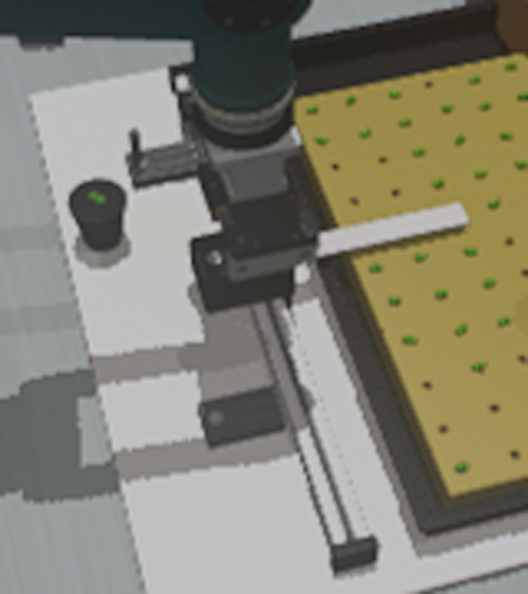

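Run:
```python
from h import *
S=lambda x,y:(200+(x+.5)/3.3-.5,140+(y+.5)/3.3-.5)
pin=onz('side',S(215,257),.080);print('pin',pin)
C=lambda p:((np.array(pix('side',p))+.5-[200,140])*3.3-.5).round()
o=get_obs();t=o['tool_pos']
print('tip',C(t-[0,0,.014]),'back',C(t-[0,.0125,.014]),C(t-[0,.0125,-.0]),'body',C(t+[0,0,.083]))
g=onz('side',S(215,257),.080)[:2]+ex*.04;print('gauge c',g, 'face',g-ey*.03)
for dx in(-.056,.025):
  for z in(.037,.075): print(C([*(g-ey*.03+ex*dx),z]))
```

```text
pin [ 0.50719345 -0.00477123  0.08      ]
tip [245. 294.] back [249. 305.] [249. 296.] body [243. 221.]
gauge c [ 0.54718378 -0.00565081] face [ 0.5465241  -0.03564355]
[208. 319.]
[206. 292.]
[298. 298.]
[298. 270.]
```

Run:
```python
from h import *
print(onz('side',(200+209.5/3.5-.5,150+240.5/3.5-.5),.075),onz('side',(200+193.5/3.3-.5,140+240.5/3.3-.5),.075))
print(onz('side',(200+226.5/3.5-.5,150+290.5/3.5-.5),.075),onz('side',(200+206.5/3.3-.5,140+285.5/3.3-.5),.075))
print(onz('side',(200+234.5/3.5-.5,150+260.5/3.5-.5),.080))
w=snapshot('wrist');s=snapshot('side')
cv2.imwrite('pics/w1.png',np.hstack([cv2.resize(w,(420,315)),cv2.resize(s[200:245,245:300],(380,315),interpolation=cv2.INTER_CUBIC)]))
```

```text
[0.49279734 0.00145648 0.075     ] [0.49518196 0.02320795 0.075     ]
[ 0.49208335 -0.05119067  0.075     ] [ 0.49257807 -0.02772784  0.075     ]
[ 0.50540442 -0.02819376  0.08      ]
```

View pics/w1.png

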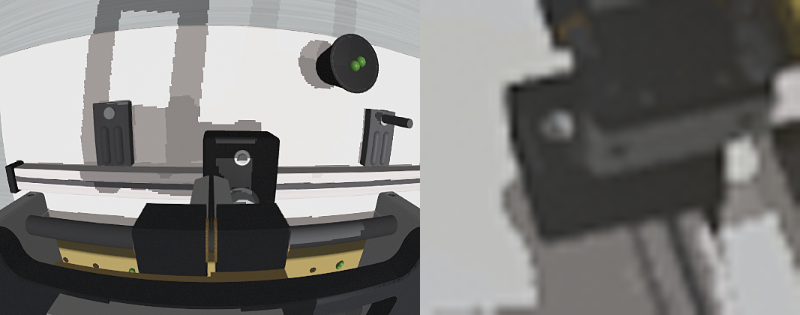

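The wrist view shows the closed fingers at about (210,185) overlapping the carriage's left edge at 205. That doesn't fit a contact on the end face, so I'll check it with projections.

```bash
cat >> h.py <<'E'
def wpix(p):
    m=camera_model('wrist');q=m['camera_from_world']@np.r_[p,1];K=m['camera_matrix']
    v=np.array([q[0],-q[1],-q[2]]);r=np.hypot(v[0],v[1]);a=np.arctan2(r,v[2])
    return np.array([K[0,0]*a*v[0]/r+K[0,2],K[1,1]*a*v[1]/r+K[1,2]])
E
python3 - <<'E'
from h import *
o=get_obs();t=o['tool_pos'];m=camera_model('wrist');T=m['camera_from_world'];print('cam',-T[:3,:3].T@T[:3,3],'tcp',t)
w=snapshot('wrist');x0,y0,k=230,150,4.2
im=cv2.resize(w[y0:y0+130,x0:x0+180],None,fx=k,fy=k,interpolation=cv2.INTER_CUBIC)
def C(p):return tuple(int(v) for v in (wpix(p)-[x0,y0])*k)
for z,c in((.046,(0,0,255)),(.06,(0,255,255)),(.075,(0,255,0)),(.092,(255,0,0))):
    for dx in(-.008,.008):
        for dy in(-.0125,.0125): cv2.circle(im,C([t[0]+dx,t[1]+dy,z]),4,c,-1)
g=np.array([.545,-.0055])
for z,c in((.037,(255,0,255)),(.075,(255,255,0))):
    cv2.polylines(im,[np.array([C([*(g+ex*a+ey*b),z]) for a,b in((-.056,-.03),(.025,-.03),(.025,.03),(-.056,.03))])],True,c,1)
cv2.imwrite('pics/w2.png',im)
E
```

```text
cam [ 0.45725901 -0.02398764  0.25561348] tcp [ 0.52686758 -0.02580254  0.05961529]
```

View pics/w2.png

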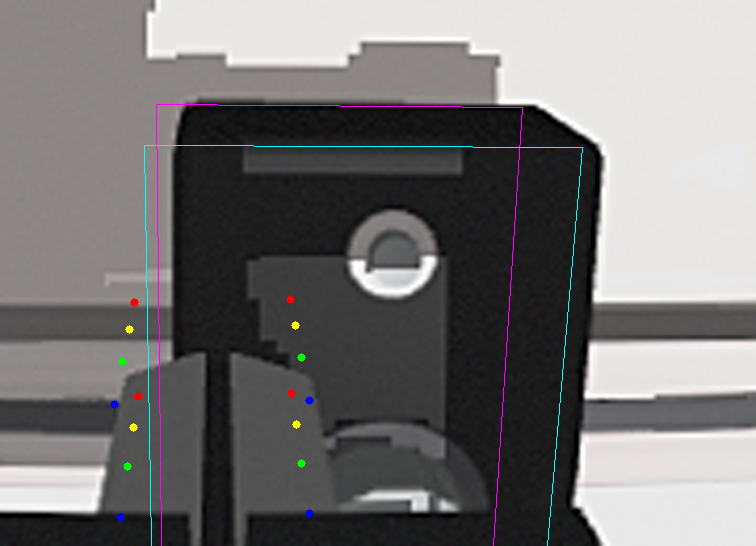

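The fingertips look to be near z≈0.075, touching the cap's side instead of the end face. I'll back off and find the true tip height against the white background.

Emit:
servo_tool([
  [0,-1,0,0],
  [0,-2,0,0],
  [0,-3.5,0,0],
  [0,-5,0,0],
  [0,-6,0,0],
  [0,-6,0,0],
])

```text
time: 5.1
tool_pos: [0.5256, -0.0873, 0.0596]
ee_rot: [3.141, 0.0, 3.118]
wrist_force: [0.2, 0.1, -0.9]
width: 0.0004
finger_force: 0.0
```

Run:
```python
from h import *
o=get_obs();t=o['tool_pos'];print(o['time'],t,o['wrist_force'])
w=snapshot('wrist');cv2.imwrite('pics/w3.png',w)
for z in(.03,.046,.06,.075,.09):print(z,[wpix([t[0]+a,t[1]+b,z]).round(0).tolist() for a,b in((-.008,-.0125),(-.008,.0125),(.008,0))])
g=cv2.cvtColor(w,cv2.COLOR_BGR2GRAY)
c=g[200:300:2,246:340:2]
for i,r in enumerate(c):print(200+2*i,' '.join('%2d'%(v//10) for v in r))
```

```text
5.1 [ 0.52561941 -0.08730994  0.0596321 ] [ 0.22626604  0.12313547 -0.92733881]
0.03 [[262.0, 216.0], [297.0, 215.0], [280.0, 237.0]]
0.046 [[261.0, 222.0], [298.0, 221.0], [280.0, 244.0]]
0.06 [[260.0, 228.0], [299.0, 228.0], [280.0, 252.0]]
0.075 [[258.0, 236.0], [301.0, 235.0], [280.0, 261.0]]
0.09 [[256.0, 245.0], [302.0, 244.0], [280.0, 271.0]]
200  5  5  5  5  3 15 13 13 13 13 13 13 13 13 24 23 23 23 23 23 23 23 23 23 23 23 23 23 23 23 23 12 13 13 13 13 13 13 13 13 13 13 13 13 13 13 13
202  5  5  5  5  3 15 13 13 13 13 13 13 13 13 16 15 16 23 23 23 23 23 23 23 23 23 23 23 23 23 23 12 13 13 13 13 13 13 13 13 13 13 13 13 13 13 13
204  5  5  5  5  3 14 13 13 13 13 13 13 13 15 15 15 16 23 23 23 23 23 23 23 23 23 23 23 23 23 23 12 13 13 13 13 13 13 13 13 13 13 13 13 13 13 13
206  5  5  5  5  3 14 13 13 13 13 13 13 13 13 13 13 15 23 23 23 23 23 23 23 23 23 23 23 23 23 23 12 13 13 13 13 13 13 13 13 13 13 13 13 13 13 13
208  5  5  5  5  4 12 13 13 13 13 13 13 13 13 13 13 14 23 23 23 23 23 23 23 23 23 23 23 23 23 23 12 13 13 13 13 13 13 13 13 13 13 13 13 13 13 13
210  5  5  5  5  4 11 1
[... 5801 characters left out ...]
  2  2  2  2  2  2  2  2  7  1  4 14  1  6  5  2  2  2  3  2  2  2  2  2  2  2  2  2  2  2  2  3  2  2  2  2  2  2  2  2
292  2  2  2  2  2  2  2  2  2  2  2  2  2  2  4  6  3  3 10  2  6  6  2  2  2  3  2  2  3  2  2  2  2  2  2  2  2  2  2  2  2  2  2  2  2  2  2
294  2  2  2  2  2  2  2  2  2  2  2  2  2  1  4  6  5  2  8  3  6  6  2  2  2  3  2  2  3  2  3  2  2  2  2  2  2  2  2  1  2  2  2  2  2  1  1
296  2  2  2  2  2  2  2  2  2  2  2  2  2  2  4  7  5  3  8  3  7  6  2  2  2  2  2  2  2  2  2  2  2  2  2  2  2  2  2  3  2  2  2  2  2  2  2
298  2  3  2  2  2  2  3  2  2  2  2  2  2  2  7  7  5  3  8  3  7  7  1  2  2  2  2  2  2  2  2  2  3  2  2  2  2  2  3  2  2  3  2  3  2  2  2
```

Emit:
servo_tool([
  [0,0,0.5,0],
  [0,0,1.0,0],
  [0,0,1.2,0],
  [0,0,1.4,0],
  [0,0,1.4,0],
])

```text
time: 5.78
tool_pos: [0.5256, -0.0863, 0.0455]
ee_rot: [3.141, -0.0, 3.12]
wrist_force: [-0.3, -0.4, 0.5]
width: 0.0002
finger_force: 0.0
```

```bash
cat > tip.py <<'E'
from h import *
o=get_obs();t=o['tool_pos'];print(o['time'],t,o['wrist_force'])
w=cv2.cvtColor(snapshot('wrist'),cv2.COLOR_BGR2GRAY)
for z in(.03,.046,.06,.075):print(z,[wpix([t[0]+a,t[1],z]).round(0).tolist() for a in(-.008,.008)])
for r in range(200,250,2):print(r,' '.join('%2d'%(v//10) for v in w[r,256:308:2]))
E
python3 tip.py
```

```text
5.775 [ 0.52556341 -0.0862604   0.0454915 ] [-0.3327356  -0.43396485  0.54833829]
0.03 [[280.0, 221.0], [281.0, 243.0]]
0.046 [[280.0, 228.0], [281.0, 251.0]]
0.06 [[280.0, 235.0], [281.0, 260.0]]
0.075 [[280.0, 244.0], [281.0, 270.0]]
200 13 13 13 13 13 13 13 13 13 13 15 23 23 23 23 23 23 23 23 23 23 23 23 23 23 23
202 13 13 13 13 13 13 13 13 13 13 15 23 23 23 23 23 23 23 23 23 23 23 23 23 23 23
204 13 13 13 13 13 13 13 13 13 13 15 23 23 23 23 23 23 23 23 23 23 23 23 23 23 23
206 13 13 13 13 13 13 13 13 13 13 13 15 24 23 23 23 23 23 23 23 23 23 23 23 23 23
208 13 13 13 13 13 13 13 13 13 13 13 13 25 24 23 23 23 23 23 23 23 23 23 23 23 23
210 13 13 13 13 13 13 13 13 13 13 13 13 13 14 23 23 23 23 23 23 23 23 23 23 23 23
212 16 16 15 15 15 15 13 13 13 13 13 13 13 15 23 23 23 23 23 23 23 23 23 23 23 23
214 14 13 13 13 13 13 13 13 13 13 13 13 13 15 23 23 23 23 23 23 23 23 23 23 23 23
216 13 13 13 13 13 13 13 13 13 13 13 13 13 15 23 23 23 23 23 23 23 23 23 23 23 23
218 13 13 13 13 13 13 13 13 13 13 13 13 13 15 23 23 23 23 23 23 23 23 23 23 23 23
220 13 13 13 13 13 13 13 13 13 13 13 13 13 1
[... 485 characters left out ...]
 8  8  8  8  8  8  8  8  8  8  8  8  8  8  8
234  8  8  8  8  8  8  8  8  8  8  8  8  8  8  8  8  8  8  8  8  8  8  8  8  8  8
236  7  7  7  7  7  7  8  8  8  8  8  8  5  7  6  8  8  8  8  8  7  7  6  6  6  6
238 11 11 12 10  8  8  8  8  8  8  8  8  3  7  3  8  8  8  8  8  8  8  9 23 21 20
240 14 14  7  8  8  8  8  8  8  8  8  8  3  7  3  8  8  8  8  8  8  8  8  7 21 23
242 14 15  7  8  8  8  8  8  8  8  8  7  3  8  2  8  8  8  8  8  8  8  8  8 10 11
244 14 12  7  8  8  8  8  8  8  8  8  6  3  8  3  8  8  8  8  8  8  8  8  8  9 11
246 14  8  8  8  8  8  8  8  8  8  8  6  3  8  3  8  8  8  8  8  8  8  8  8  8 12
248 14  7  8  8  8  8  8  8  8  8  8  6  3  8  3  8  8  8  8  8  8  8  8  8  7 14
```

Emit:
servo_tool([
  [0,0,0.3,0],
  [0,0,0.6,0],
  [0,0,0.8,0],
  [0,0,1.0,0],
  [0,0,1.0,0],
])

```text
time: 6.45
tool_pos: [0.5255, -0.0863, 0.0354]
ee_rot: [3.141, -0.0, 3.12]
wrist_force: [-0.3, -0.1, 0.1]
width: 0.0004
finger_force: 0.0
```

Emit:
servo_tool([
  [0,0.4,0,0],
  [0,0.8,0,0],
  [0,1.2,0,0],
  [0,1.6,0,0],
  [0,2,0,0],
  [0,2.4,0,0],
  [0,2.8,0,0],
  [0,3.2,0,0],
])

```text
time: 7.45
tool_pos: [0.5263, -0.0541, 0.0356]
ee_rot: [3.141, -0.0, 3.12]
wrist_force: [0.4, 0.1, 0.5]
width: 0.0008
finger_force: 0.0
```

Emit:
servo_tool([
  [0,0.4,0,0],
  [0,0.8,0,0],
  [0,1.2,0,0],
  [0,1.2,0,0],
])

```text
time: 7.95
tool_pos: [0.5266, -0.042, 0.0357]
ee_rot: [3.141, 0.0, 3.12]
wrist_force: [0.7, 0.2, -0.1]
width: 0.0003
finger_force: 0.0
```

Emit:
servo_tool([
  [0,0.4,0,0],
  [0,0.8,0,0],
  [0,1.2,0,0],
  [0,1.2,0,0],
])

```text
time: 8.45
tool_pos: [0.5268, -0.0297, 0.0357]
ee_rot: [3.141, -0.0, 3.12]
wrist_force: [-0.6, -0.1, -0.2]
width: 0.0004
finger_force: 0.0
```

Run:
```python
from h import *
o=get_obs();t=o['tool_pos'];print(o['time'],t,o['wrist_force'])
w=snapshot('wrist');cv2.imwrite('pics/w4.png',w)
```

```text
8.45 [ 0.52684888 -0.02974018  0.03566941] [-0.57497752 -0.05070894 -0.23007144]
```

View pics/w4.png

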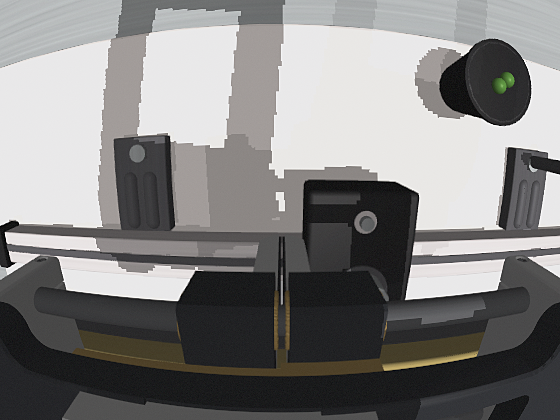

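The wrist view now shows the carriage just right of the closed fingers: its edge is at column 303 and the fingers' right side is there too. The wanted block with the post is further right (525,190). I'll push on.

Emit:
servo_tool([
  [0,0.4,0,0],
  [0,0.8,0,0],
  [0,1.2,0,0],
  [0,1.6,0,0],
  [0,2.0,0,0],
])

```text
time: 9.12
tool_pos: [0.5274, -0.0101, 0.0357]
ee_rot: [3.142, 0.0, 3.12]
wrist_force: [0.4, -1.1, -0.1]
width: 0.0005
finger_force: 0.6
```

```bash
cat > gz.py <<'E'
from h import *
o=get_obs();t=o['tool_pos'];print(o['time'],t,o['wrist_force'])
w=snapshot('wrist');g=cv2.cvtColor(w,cv2.COLOR_BGR2GRAY)
def wray(u,v,z):
    m=camera_model('wrist');K=m['camera_matrix'];T=m['camera_from_world']
    x,y=(u-K[0,2])/K[0,0],(v-K[1,2])/K[1,1];a=np.hypot(x,y)
    d=np.array([np.sin(a)*x/a,-np.sin(a)*y/a,-np.cos(a)]);R=T[:3,:3];c=-R.T@T[:3,3];d=R.T@d
    return c+d*(z-c[2])/d[2]
if __name__=='__main__':
    m=cv2.inRange(g,0,60)
    cs=[c for c in cv2.findContours(m,cv2.RETR_LIST,cv2.CHAIN_APPROX_NONE)[0]]
    r=[]
    for row in(205,210,215,220):
        xs=np.where(m[row,230:470])[0]+230; print(row,xs.min() if len(xs) else None,xs.max() if len(xs) else None,'face y',wray(xs.min(),row,.075)[:2],wray(xs.max(),row,.075)[:2])
E
python3 gz.py
```

```text
9.125 [ 0.5274145  -0.01011736  0.03567264] [ 0.37747709 -1.11861413 -0.06400926]
205 303 417 face y [0.49532936 0.00239508] [0.49652745 0.06302201]
210 303 416 face y [0.49788911 0.00238237] [0.49923486 0.06265988]
215 303 416 face y [0.50046913 0.00237127] [0.50197649 0.0629036 ]
220 303 415 face y [0.50307088 0.00236179] [0.50472395 0.06256345]
```

Emit:
servo_tool([
  [0,0.6,0,0],
  [0,1.2,0,0],
  [0,1.8,0,0],
  [0,2.4,0,0],
  [0,3.0,0,0],
  [0,3.6,0,0],
  [0,4.2,0,0],
  [0,4.6,0,0],
])

```text
time: 10.18
tool_pos: [0.5284, 0.036, 0.0358]
ee_rot: [3.141, 0.0, 3.12]
wrist_force: [0.7, -0.9, -1.1]
width: 0.0006
finger_force: 0.6
```

Emit:
servo_tool([
  [0,0.6,0,0],
  [0,1.2,0,0],
  [0,1.8,0,0],
  [0,2.4,0,0],
  [0,3.0,0,0],
  [0,3.5,0,0],
  [0,4,0,0],
  [0,4.2,0,0],
])

```text
time: 11.18
tool_pos: [0.5292, 0.078, 0.0357]
ee_rot: [3.141, -0.0, 3.12]
wrist_force: [0.1, -1.2, 0.5]
width: 0.0007
finger_force: 0.5
```

```bash
python3 gz.py
python3 - <<'E'
from gz import *
cv2.imwrite('pics/w5.png',w[150:290,250:500])
for r in range(165,235,5):print(r,' '.join('%2d'%(v//10) for v in g[r,290:490:3]))
E
```

```text
11.175 [0.52917269 0.07795779 0.03568006] [ 0.12446308 -1.16841764  0.54727509]
205 303 417 face y [0.49707978 0.09002739] [0.49827288 0.15063693]
210 303 417 face y [0.49963897 0.09001457] [0.50099299 0.15086843]
215 303 417 face y [0.50221837 0.09000336] [0.50373614 0.15111421]
220 303 416 face y [0.50481947 0.08999377] [0.50648508 0.15077489]
11.225 [0.52905142 0.07818066 0.03562881] [-0.02222538  0.18521698  0.15388547]
165 23 23 23 23 23 23 23 23 23 23 23 23 23 23 23 23 23 23 23 23 23 23 23 23 23 23 23 23 23 23 23 12  2  2 10 10 10 10 10 10 10 10 10 14 11  9  9 10  9  2  3  2 10  9  9  7 23 23 23 23 23 23 23 23 23 23 23
170 13 13 13 19 19 19 20 20 20 21 21 17 13 13 13 13 13 13 13 13 13 13 13 13 12 24 24 23 23 23 23 12  3  3 10 10 10 10 10  9 10 10  9 10  9  9  9  9  9  9  8 23 23 23 23 23 23 23 23 23 23 23 23 23 23 23 23
175 13 13 13 13 13 13 13 13 13 13 13 13 13 13 13 13 13 13 13 13 13 13 13 13 13 13 13 13 13 24 23 13  3  4 10 10 10 10  6  6  8  9  9  9  9  9  9  9  9  9  8 23 23 23 23 23 23 23 23 23 23 23 23 23 23 23 23
180 13 13 13 13 13 13 12 12 12 12 12 12 14 14 14 14 14 14
[... 1497 characters left out ...]
2  2  2  6  3  7  9  9  7  9  9 17 23 23 23 23 23 23 23 23 23 23 23 23 23 23 23 23 23
220 13 13 13 13  6  2  2  2  2  2  3  2  2  2  2  2  2  2  2  3  2  1 12 13  6  8  9 10 12  1  2  2  2  2  2  2  2  2  2  2  2  6  5  7 10  9  7  9  9 25 23 23 23 23 23 23 23 23 23 23 23 23 23 23 23 23 23
225 13 13 13 13  6  1  3  5  6  6  6  6  6  6  6  7  6  6  6  6  6  5 12  6 10  9  9  9 12  1  2  2  2  2  2  2  2  2  3  2  1  5  6  8 10  8 10  9  9 23 23 23 23 23 23 23 23 23 23 23 23 23 23 23 23 23 23
230 13 13 13 13  3  2  3  5  6  6  6  6  6  6  6  6  6  6  6  5  5  2 12 12  9  9  9  9  5  2  2  2  2  2  2  2  2  2  2  2  2  4  9  6  7  9  9  9  8 17 15 14 12 11 11 12 12 12 12 12 12 12 13 13 13 13 22
```

Run:
```python
from gz import *
for r in(165,170,175,180):
    row=g[r].astype(int); xs=[x for x in range(380,450) if row[x]>62 and row[x]<120]
    a=min(x for x in range(382,405) if row[x]>70 and row[x-1]<=70)
    b=min(x for x in range(430,450) if row[x]>160)-.5
    A,B=wray(a-.5,r,.024),wray(b,r,.024);print(r,a,b,A[:2],B[:2],'mid',(A+B)[:2]/2,'w',B[1]-A[1])
```

```text
11.275 [0.52889663 0.07808329 0.03554054] [0.70024113 0.03903987 0.1245795 ]Traceback (most recent call last):
  File "<stdin>", line 5, in <module>
ValueError: min() iterable argument is empty
```

Run:
```python
from gz import *
for r in(168,170,172,175,178):
    row=g[r].astype(int)
    a=[x for x in range(382,405) if row[x]>70 and row[x-1]<=70]
    b=[x for x in range(425,455) if row[x]>150]
    if a and b:
        A,B=wray(a[0]-.5,r,.024),wray(b[0]-.5,r,.024);print(r,a[0],b[0],'mid',(A+B)[:2]/2,'w',B[1]-A[1])
```

```text
11.325 [0.52880734 0.07799578 0.03546332] [-0.27899649  0.17717237 -0.0630099 ]
168 391 442 mid [0.48466886 0.17144518] w 0.03900047752532282
170 391 442 mid [0.48604643 0.17151363] w 0.039043958152104236
172 391 442 mid [0.48742629 0.17158475] w 0.039088752034394825
175 390 442 mid [0.48950093 0.17133668] w 0.0398779986843823
178 390 442 mid [0.49158038 0.17145385] w 0.039951944242565235
```

Emit:
servo_tool([
  [0,0.5,0,0],
  [0,1,0,0],
  [0,1.5,0,0],
  [0,2.0,0,0],
  [0,2.4,0,0],
  [0,2.6,0,0],
  [0,2.7,0,0],
])

```text
time: 12.25
tool_pos: [0.5298, 0.1047, 0.0356]
ee_rot: [3.142, -0.0, 3.12]
wrist_force: [0.4, -0.7, -0.4]
width: 0.0003
finger_force: 0.5
```

Emit:
servo_tool([
  [0,0.1,0,0],
  [0,0.2,0,0],
  [0,0.3,0,0],
])

```text
time: 12.62
tool_pos: [0.5299, 0.1076, 0.0357]
ee_rot: [3.142, -0.0, 3.12]
wrist_force: [-1.1, -1.2, -0.3]
width: 0.0005
finger_force: 0.5
```

Emit:
servo_tool([
  [0,0.1,0,0],
  [0,0.2,0,0],
])

```text
time: 12.88
tool_pos: [0.53, 0.1096, 0.0357]
ee_rot: [3.141, 0.0, 3.12]
wrist_force: [-0.8, -2.3, -0.3]
width: 0.0007
finger_force: 0.5
```

Emit:
servo_tool([
  [0,0.1,0,0],
  [0,0.2,0,0],
])

```text
time: 13.12
tool_pos: [0.53, 0.1116, 0.0357]
ee_rot: [3.142, 0.0, 3.12]
wrist_force: [-1.0, -1.0, -1.6]
width: 0.0004
finger_force: 0.5
```

Emit:
servo_tool([
  [0,0.1,0,0],
  [0,0.2,0,0],
])

```text
time: 13.38
tool_pos: [0.53, 0.1127, 0.0357]
ee_rot: [-3.14, -0.0, 3.119]
wrist_force: [-0.5, -5.2, -0.2]
width: 0.0003
finger_force: 2.4
```

Emit:
servo_tool([
  [0,0.1,0,0],
  [0,0.2,0,0],
])

```text
time: 13.62
tool_pos: [0.53, 0.1132, 0.0357]
ee_rot: [-3.137, -0.0, 3.119]
wrist_force: [-0.1, -8.3, 0.7]
width: 0.0007
finger_force: 4.2
```

Emit:
servo_tool([
  [0,0.1,0,0],
  [0,0.15,0,0],
])

```text
time: 13.88
tool_pos: [0.5301, 0.1152, 0.0357]
ee_rot: [-3.138, -0.0, 3.119]
wrist_force: [-0.7, -6.4, -0.0]
width: 0.0004
finger_force: 3.0
```

```bash
python3 gz.py
```

```text
13.875 [0.53008856 0.1152366  0.03569607] [-0.7058077  -6.39784479 -0.04051624]
205 303 417 face y [0.49813673 0.12751996] [0.4993404  0.18804859]
210 303 416 face y [0.50069645 0.12750464] [0.50204392 0.18768454]
215 303 416 face y [0.5032764  0.12749092] [0.50478159 0.18792447]
220 303 415 face y [0.50587808 0.12747879] [0.50752509 0.18758229]
```

Emit:
servo_tool([
  [0,0.1,0,0],
  [0,0.15,0,0],
])

```text
time: 14.18
tool_pos: [0.5302, 0.1179, 0.0357]
ee_rot: [-3.141, 0.0, 3.119]
wrist_force: [-1.0, -4.1, -0.6]
width: 0.0005
finger_force: 1.9
```

Emit:
servo_tool([
  [0,0.1,0,0],
  [0,0.15,0,0],
])

```text
time: 14.42
tool_pos: [0.5303, 0.1207, 0.0357]
ee_rot: [3.14, 0.0, 3.12]
wrist_force: [0.2, -1.8, -1.1]
width: 0.0008
finger_force: 0.9
```

Emit:
servo_tool([
  [0,0.1,0,0],
  [0,0.1,0,0],
])

```text
time: 14.68
tool_pos: [0.5304, 0.1221, 0.0359]
ee_rot: [3.14, 0.001, 3.12]
wrist_force: [-0.2, -0.7, 0.1]
width: 0.0003
finger_force: 0.0
```

```bash
python3 gz.py
```

```text
14.675 [0.53043198 0.12210803 0.03590986] [-0.18705395 -0.70953295  0.10098868]
205 303 417 face y [0.49852028 0.13382339] [0.49972817 0.19458799]
210 303 416 face y [0.50108558 0.13381088] [0.50244211 0.19422596]
215 303 416 face y [0.50367125 0.13379998] [0.50519048 0.19447131]
220 303 415 face y [0.50627877 0.1337907 ] [0.50794469 0.19413131]
```

Emit:
servo_tool([
  [0,0,0,0],
  [0,0,0,0],
])

```text
time: 14.98
tool_pos: [0.5303, 0.1213, 0.0358]
ee_rot: [3.141, 0.0, 3.12]
wrist_force: [-0.2, 0.0, 0.1]
width: 0.0003
finger_force: 0.0
```

```bash
python3 gz.py
```

```text
14.975 [0.53032177 0.12134704 0.03584495] [-0.17716128  0.00280296  0.08066356]
205 305 419 face y [0.49833229 0.13414408] [0.49954459 0.19499413]
210 305 418 face y [0.5008949  0.13413439] [0.5022587  0.19463331]
215 304 417 face y [0.50346655 0.13362457] [0.50499075 0.19428315]
220 304 417 face y [0.50607082 0.13361639] [0.50776156 0.1945437 ]
```

The gauge centre is at about y=0.164, roughly 7 mm short of the notch, so it's sitting on or just past the crest. I'll nudge it on.

Emit:
servo_tool([
  [0,0.05,0,0],
  [0,0.1,0,0],
])

```text
time: 15.28
tool_pos: [0.5302, 0.1222, 0.0357]
ee_rot: [3.141, 0.0, 3.12]
wrist_force: [0.2, -0.3, 0.4]
width: 0.0004
finger_force: 0.0
```

Emit:
servo_tool([
  [0,0.05,0,0],
  [0,0.1,0,0],
])

```text
time: 15.52
tool_pos: [0.5302, 0.123, 0.0357]
ee_rot: [-3.142, -0.0, 3.12]
wrist_force: [-0.5, -0.2, 0.7]
width: 0.0011
finger_force: 0.1
```

```bash
python3 gz.py
```

```text
15.525 [0.53022975 0.12300966 0.03565625] [-0.54476102 -0.18466945  0.66851974]
205 303 417 face y [0.49826556 0.1350711 ] [0.49947781 0.19568021]
210 303 416 face y [0.50082536 0.13505735] [0.50218449 0.19531717]
215 303 416 face y [0.50340542 0.13504521] [0.50492549 0.19555962]
220 303 415 face y [0.50600722 0.13503468] [0.5076722  0.19521853]
```

Emit:
servo_tool([
  [0,0.05,0,0],
  [0,0.1,0,0],
])

```text
time: 15.82
tool_pos: [0.5303, 0.1242, 0.0357]
ee_rot: [3.141, 0.0, 3.12]
wrist_force: [0.2, 0.8, -0.7]
width: 0.0001
finger_force: 0.0
```

Emit:
servo_tool([
  [0,0.05,0,0],
  [0,0.1,0,0],
])

```text
time: 16.08
tool_pos: [0.5303, 0.1251, 0.0357]
ee_rot: [3.141, 0.0, 3.12]
wrist_force: [0.1, -0.6, -0.6]
width: 0.0005
finger_force: 0.0
```

```bash
python3 gz.py
```

```text
16.075 [0.53029223 0.12514748 0.03569537] [ 0.11142794 -0.62776622 -0.55343965]
205 307 420 face y [0.49834352 0.13907652] [0.49954279 0.19947799]
210 307 420 face y [0.50090506 0.13907056] [0.50227114 0.19971702]
215 306 419 face y [0.5034756  0.13856457] [0.50500609 0.19936908]
220 306 419 face y [0.50607874 0.1385605 ] [0.50777988 0.19963489]
```

Emit:
servo_tool([
  [0,-0.4,0,0],
  [0,-0.8,0,0],
  [0,-1.2,0,0],
])

```text
time: 16.5
tool_pos: [0.53, 0.1127, 0.0357]
ee_rot: [3.142, 0.0, 3.119]
wrist_force: [-0.0, 0.0, -0.0]
width: 0.0005
finger_force: 0.0
```

```bash
python3 gz.py
python3 - <<'E'
from gz import *
cv2.imwrite('pics/w6.png',w)
x0,y0=290,160
for r in range(164,236,3):print(r,' '.join('%2d'%(v//10) for v in g[r,330:460:2]))
E
```

```text
16.5 [0.53000912 0.11269126 0.03568636] [-0.03176843  0.02146568 -0.03142681]
205 327 440 face y [0.49830354 0.13616129] [0.49955642 0.19880996]
210 327 440 face y [0.50087721 0.13619219] [0.50234224 0.19910306]
215 327 439 face y [0.5034714  0.13622697] [0.50513382 0.19877507]
220 327 439 face y [0.5060876  0.13626571] [0.50796669 0.19910081]
16.55 [0.53002652 0.11220294 0.03567497] [-0.04103835  0.14949675  1.06200687]
164 23 23 24 14  2  4 11 10 10 10 10 10 10 10 10 10 10 10 10  9  9  9  9  9 10 10 10 11  6  2  9 10 10  9 13 24 23 23 23 23 23 23 23 23 23 23 23 23 23 23 23 23 23 23 23 23 23 23 23 23 23 23 23 23 23
167 12 12 12 14  2  4 10 10 10 10 10 10 10 10 10 10 10 10 10 10 10 10 10 10 10 10 10 10 10 10 10 10 10  9 24 23 23 23 23 23 23 23 23 23 23 23 23 23 23 23 23 23 23 23 23 23 23 23 23 23 23 23 23 23 23
170 13 13 13 15  2  4  4  4  4  4  4  4  4  5  5  5  6  6  6  7  7 10 10 10 10 10 10 10 10 10 10 10 10  9 25 23 23 23 23 23 23 23 23 23 23 23 23 23 23 23 23 23 23 23 23 23 23 23 23 23 23 23 23 23 23
173 13 13 13 14  3  4  5  5  5  5  5  5  5  5  5  4  5  5  5  5  5  7  7  7  7
[... 3400 characters left out ...]
9  9  9  9  9  9 12  1  2  3  2  5  5  5  5  5  5  5  5  5  5  5  5  5  4 15 23 23 23 23 23 23 23 23 23
227  2  2  2  2  3  5  6  6  6  6  6  7  2  2  2  2  2  3  2  2  2  2  2  2  2  2 10 12 12  4 10  9  9  9  9  9 10  2  2  2  2  5  5  5  5  5  5  5  4  5  5  5  5  5  3 23 23 23 23 23 23 23 23 23 23
230  2  1  1  2  3  5  6  6  6  6  6  6  2  2  2  2  2  2  3  2  3  2  2  2  2  2  2 12 12 12  9  9  9  9  9  9  2  2  2  2  2  5  5  5  5  5  5  4  5  5  5  5  5  5  3 14 12 12 12 13 13 13 24 24 24
233  1  1  1  2  3  6  6  6  6  6  6  6  2  2  2  2  2  2  2  2  3  2  3  2  2  2  3  2  7 13 12 12 13 12  1  2  2  2  2  2  4  5  5  5  5  5  5  5  5  5  5  5  5  5  2  8  7  7  7  7  7  7  7  7  7
```

Run:
```python
from gz import *
w=cv2.imread('pics/w6.png');g=cv2.cvtColor(w,cv2.COLOR_BGR2GRAY)
for r in(161,164,167):
    row=g[r].astype(int)
    a=[x for x in range(334,350) if row[x]>70 and row[x-1]<=70 and row[x+1]<120];b=[x for x in range(390,405) if row[x]>160]
    if a and b:
        A,B=wray(a[0]-.5,r,.024),wray(b[0]-.5,r,.024);print('block',a[0],b[0],(A+B)[:2]/2,B[1]-A[1])
m=cv2.inRange(g[208:240,370:412],90,255);ys,xs=np.where(m);u,v=(xs.min()+xs.max())/2+370,(ys.min()+ys.max())/2+208
print('ring',u,v,wray(u,v,.075),wray(u,v,.078))
i=np.where(g[221,420:460]>150)[0][0]+420-.5;print('right edge',wray(i,221,.075)-[0,.03,0])
# top view, arm out?
cv2.imwrite('pics/t6.png',snapshot('top'))
```

```text
16.6 [0.53004946 0.11252758 0.03569681] [-0.30235756  1.17726653 -0.80105076]
block 341 401 [0.48151238 0.17328984] 0.04147905281116909
block 341 399 [0.48351178 0.17259951] 0.04007700222282459
block 341 398 [0.48550921 0.17227776] 0.03940764692831561
ring 392.5 223.5 [0.50901045 0.17191535 0.075     ] [0.50807908 0.17082145 0.078     ]
right edge [0.50860719 0.17070933 0.075     ]
```

Emit:
servo_tool([
  [0,-0.8,0,0],
  [0,-0.8,-3,0],
  [0,-0.8,-6,0],
  [0,-0.8,-9.5,0],
  [-1,2,-9.5,0],
  [-1.9,5.8,-9.5,0],
  [-1.9,5.8,-9.5,0],
  [-1.9,5.8,-9.5,0],
])

```text
time: 17.7
tool_pos: [0.55, 0.1699, 0.1304]
ee_rot: [-3.141, -0.001, 3.12]
wrist_force: [0.1, 0.3, -0.0]
width: -0.0001
finger_force: 0.0
```

Run:
```python
from gz import *
cv2.imwrite('pics/w7.png',w)
print('pred px',wpix([.5085,.171,.078]),wpix([.549,.170,.092]),wpix([.4975,.172,.024]))
cv2.imwrite('pics/w7c.png',cv2.resize(w[140:300,190:370],None,fx=3.5,fy=3.5,interpolation=cv2.INTER_CUBIC))
```

```text
17.7 [0.55004173 0.16991142 0.13038173] [ 0.12749246  0.33825467 -0.03534187]
pred px [281.36115468 165.36430927] [281.19730297 221.31975218] [282.23389084 147.10358772]
```

View pics/w7c.png

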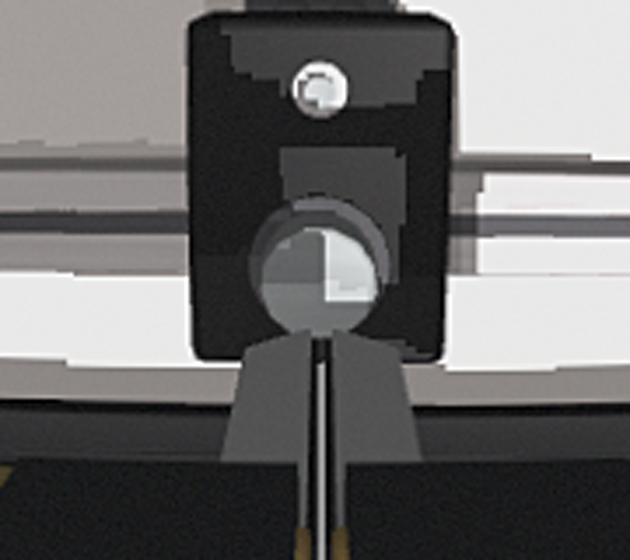

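The pin is at (281.5,165) and the cap at (281.4,221), both matching the predictions. The pin lines up with the block's centre (~281.9), so the gauge is seated. The tool is right over the cap, so I'll press down in small steps.

Emit:
servo_tool([
  [0,0,2,0],
  [0,0,4,0],
  [0,0,4.7,0],
  [0,0,5.0,0],
  [0,0,5.2,0],
  [0,0,5.2,0],
])

```text
time: 18.5
tool_pos: [0.5507, 0.1707, 0.0793]
ee_rot: [3.141, 0.001, 3.12]
wrist_force: [0.8, 0.2, 0.1]
width: 0.0003
finger_force: 0.0
```

Emit:
servo_tool([
  [0,0,0.15,0],
  [0,0,0.3,0],
])

```text
time: 18.75
tool_pos: [0.5506, 0.1708, 0.0761]
ee_rot: [3.141, 0.001, 3.12]
wrist_force: [-0.7, -0.0, 1.6]
width: 0.0011
finger_force: 1.1
```

Emit:
servo_tool([
  [0,0,0.15,0],
  [0,0,0.3,0],
])

```text
time: 19.0
tool_pos: [0.5506, 0.1707, 0.0731]
ee_rot: [3.141, 0.001, 3.12]
wrist_force: [-0.0, 0.9, 2.1]
width: 0.0003
finger_force: 1.1
```

Emit:
servo_tool([
  [0,0,0.1,0],
  [0,0,0.2,0],
])

```text
time: 19.25
tool_pos: [0.5505, 0.1707, 0.0708]
ee_rot: [3.141, 0.001, 3.12]
wrist_force: [0.3, 0.9, 2.0]
width: 0.0004
finger_force: 1.1
```

Contact is at TCP z≈0.077 with 2–3 N, as expected. Next I'll press to the stop.

Emit:
servo_tool([
  [0,0,0.1,0],
  [0,0,0.15,0],
])

```text
time: 19.5
tool_pos: [0.5505, 0.1707, 0.0692]
ee_rot: [3.141, 0.001, 3.12]
wrist_force: [0.5, 0.3, 1.9]
width: 0.0004
finger_force: 1.1
```

Emit:
servo_tool([
  [0,0,0.1,0],
  [0,0,0.1,0],
])

```text
time: 19.75
tool_pos: [0.5505, 0.1707, 0.0685]
ee_rot: [3.141, 0.001, 3.12]
wrist_force: [0.9, 0.3, 3.1]
width: 0.0
finger_force: 1.7
```

Emit:
servo_tool([
  [0,0,0.1,0],
  [0,0,0.1,0],
])

```text
time: 20.0
tool_pos: [0.5506, 0.1708, 0.0685]
ee_rot: [3.141, 0.001, 3.12]
wrist_force: [-0.4, 0.3, 6.8]
width: 0.0002
finger_force: 3.4
```

Emit:
servo_tool([
  [0,0,0.15,0],
  [0,0,0.3,0],
  [0,0,0.3,0],
])

```text
time: 20.38
tool_pos: [0.5507, 0.1708, 0.0683]
ee_rot: [3.141, 0.002, 3.12]
wrist_force: [-5.2, -0.0, 17.0]
width: 0.0005
finger_force: 8.3
```

Emit:
servo_tool([
  [0,0,-1,0],
  [0,0,-3,0],
  [0,0,-6,0],
  [2,0,-8,0],
  [6,0,-8,0],
  [6,0,-8,0],
])

```text
time: 21.12
tool_pos: [0.4879, 0.1719, 0.1434]
ee_rot: [-3.141, -0.002, 3.121]
wrist_force: [-0.0, 0.1, -0.7]
width: 0.0006
finger_force: 0.0
```

Run:
```python
from gz import *
cv2.imwrite('pics/w8.png',w);print('pred cap up/down',wpix([.549,.170,.092]),wpix([.549,.170,.084]),'pin',wpix([.5085,.171,.078]),'blk',wpix([.4975,.172,.024]))
p=wpix([.549,.170,.088]).astype(int);m=cv2.inRange(g[p[1]-25:p[1]+25,p[0]-30:p[0]+30],75,255)
n,l,s,c=cv2.connectedComponentsWithStats(m)
for i in range(1,n):
    if s[i,4]>40:print(s[i],c[i]+p-[30,25])
q=wpix([.5085,.171,.078]).astype(int)
m=cv2.inRange(g[q[1]-12:q[1]+12,q[0]-12:q[0]+12],90,255);ys,xs=np.where(m);print('pin u',(xs.min()+xs.max())/2+q[0]-12)
b=wpix([.485,.172,.024]).astype(int);print('blk row',b,' '.join('%d'%(v//10) for v in g[b[1],b[0]-35:b[0]+36]))
```

```text
21.125 [0.48791917 0.17191781 0.14339322] [-0.01455336  0.13546952 -0.67800433]
pred cap up/down [280.12079526 285.51898709] [280.15897077 281.31332853] pin [280.31325752 235.3983499 ] blk [281.27919298 207.55781745]
[  3   0  25  33 355] [266.61690141 265.75774648]
[ 36   0  24  32 352] [296. 266.]
[31 12  2 26 51] [281.49019608 282.25490196]
pin u 280.0
blk row [281 195] 15 15 15 15 15 15 15 15 15 15 15 15 15 16 16 4 6 5 6 12 11 11 11 10 11 11 11 11 10 6 9 9 9 9 10 10 9 10 10 10 6 11 5 6 6 6 6 6 6 6 6 6 6 5 6 12 14 13 13 13 13 13 13 13 13 13 13 13 12 17 24
```

```bash
python3 -c "
from bench import *
print(close_job())"
```

```text
the job is handed in; nothing more can be done
None
```

I pushed the row gauge over the first rib into the notch of the block with the post, pressed the lock cap about 8 mm to its firm stop, moved clear and handed the job in at about 21 s; camera checks put the gauge within about 1 mm of the notch centre, and an early push touched the cap's side instead of the carriage's end face.

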